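Thread and hold the missing hinge pin of a desk arm

TASK

One of the two desk arms, the microphone's or the lamp's, has no hinge pin in its bracket yet. Take the orange-topped steel pin out of its grey stand, thread it foot first from above through the upper and then the lower brass bushing of the bracket that lacks a pin, and finish still holding it there upright, with the dark groove near its foot wholly below the lower bushing and the foot clear of the base plate, so that a clip can be pushed on. Leave the keyboard, mouse and mug where they are.

Things in the scene. Friction and masses are not known exactly. Their poses are not given: they have to be found in the camera images.
- hinge_pin: The loose plain steel pin: 14 mm diameter, 140 mm long, no head (let go, it falls through), about 0.15 kg, top 38 mm orange. Origin: centre of its foot end; z along the pin to the orange top. The foot tapers to 9 mm over its last 6 mm; a dark clip groove lies 9 to 13 mm above the foot. It starts standing foot down in the stand.
- pin_foot (a point): Centre of the loose pin's foot end (same point as its origin).
- pin_top (a point): Centre of the loose pin's orange top end, 140 mm from the foot.
- pin_stand: Grey block, 70 x 70 x 56 mm, fixed. Origin: centre of its underside, on the desk. In the middle of its top a 16 mm hole, 48 mm deep (floor 8 mm above the desk): the pin stands in it, its top about 148 mm above the desk.
- mic_hinge: Dark steel bracket, fixed. Origin: on the vertical axis of its bushings, at desk level. Base plate 90 x 80 x 10 mm. Spine 44 mm wide, 12 thick, 106 high, centred 34 mm to -x of the axis. The black arm runs out level along +x to 0.33 m, top at most 103 mm up; its eye (21 mm bore, 36 outside) sits on the axis 70 to 86 mm up. Carries a microphone. May or may not hold the fitted pin.
- lamp_hinge: Dark steel bracket, fixed. Origin: on the vertical axis of its bushings, at desk level. Base plate 90 x 80 x 10 mm. Spine 44 mm wide, 12 thick, 106 high, centred 34 mm to -x of the axis. The black arm runs out level along +x to 0.33 m, top at most 103 mm up; its eye (21 mm bore, 36 outside) sits on the axis 70 to 86 mm up. Carries a flat white lamp. May or may not hold the fitted pin.
- fitted_pin: The pin already fitted in one of the two brackets, fixed there: same size as the loose one but blue-topped, with its clip on. Origin: centre of its foot, on that bracket's bushing axis, 25 mm above the desk; its top stands 165 mm above the desk. The bracket without it is the one to serve.
- keyboard: Black backlit keyboard, 360 x 150 x 28 mm, loose; origin under its centre, x along its length.
- mouse: Black mouse, 115 x 62 x 34 mm, loose; origin under its centre.
- mug: Blue mug, 80 mm wide, 95 mm high, loose; origin under its centre, handle to its +y.
- mic_hinge_upper (a point): Top centre of that bracket's upper brass bushing, 106 mm above the desk: 17 mm bore, 34 mm outside, 14 mm tall (92 to 106 mm up).
- mic_hinge_lower (a point): Top centre of its lower brass bushing, same axis and size, 64 mm above the desk (50 to 64 mm up).
- lamp_hinge_upper (a point): Top centre of that bracket's upper brass bushing, 106 mm above the desk: 17 mm bore, 34 mm outside, 14 mm tall (92 to 106 mm up).
- lamp_hinge_lower (a point): Top centre of its lower brass bushing, same axis and size, 64 mm above the desk (50 to 64 mm up).

How it is judged:
On the way, in this order (a step that is already met when the one before it is completed fails the run):
1. the pin is lifted out of its stand, its foot above the upper bushings (height (world z) of pin_foot above 0.108 m and contact force between the fingers and hinge_pin above 1 N), for 0.1 s.
2. the foot is through the upper bushing of the bracket that lacks a pin, not yet through the lower (((horizontal distance between pin_foot and mic_hinge below 0.008 m and z of pin_foot in the frame of mic_hinge between 0.055 and 0.091 m) or (horizontal distance between pin_foot and lamp_hinge below 0.008 m and z of pin_foot in the frame of lamp_hinge between 0.055 and 0.091 m))), for 0.04 s.
At the end, for the whole second after the job is handed in: The loose pin spans both bushings of the bracket that lacked one, upright, foot at least 13 mm below the lower bushing and 2.5 mm above the base plate, at rest and still gripped (over 1 N). Keyboard, mouse and mug moved by no more than 30 mm (((horizontal distance between pin_foot and mic_hinge below 0.008 m and horizontal distance between pin_top and mic_hinge below 0.012 m and z of pin_foot in the frame of mic_hinge between 0.0125 and 0.037 m and angle between the z axis of hinge_pin and the z axis of mic_hinge, either way round below 0.12 rad) or (horizontal distance between pin_foot and lamp_hinge below 0.008 m and horizontal distance between pin_top and lamp_hinge below 0.012 m and z of pin_foot in the frame of lamp_hinge between 0.0125 and 0.037 m and angle between the z axis of hinge_pin and the z axis of lamp_hinge, either way round below 0.12 rad)) and contact force between the fingers and hinge_pin above 1 N and linear speed of hinge_pin below 0.02 m/s); the arm keeps its last pose, push and grip.
It fails at once if the keyboard is moved by more than 30 mm (distance of keyboard from where it was at the start of the episode above 0.03 m).
It fails at once if the mouse is moved by more than 30 mm (distance of mouse from where it was at the start of the episode above 0.03 m).
It fails at once if the mug is moved by more than 30 mm (distance of mug from where it was at the start of the episode above 0.03 m).
It also fails if it takes over 43 s, if anything falls off the work surface, if the arm or the gripper's body presses on something with over 40 N, if the wrist force passes 120 N, or if a joint passes its speed limit or range.

ROBOT

A 7-joint arm with a two-finger parallel gripper is mounted at the origin on the work surface. World frame = base frame: x ahead of the robot, y to its left, z up, the work surface at z = 0. Lengths are in m, angles in rad, forces in N, time in s.
With the tool pointing down it reaches from about 0.35 to 0.9 m from the base axis. Payload 8.1 kg.
Tool frame: the origin (TCP) lies where the fingers leave the gripper's body, on its centre line; the fingertips stand 66 mm ahead of it and the grasp point (between the pads) lies 47 mm ahead of it; z points along the fingers, y is the line along which they close (so a half turn about z gives the same grasp; the last joint's range is limited). The gripper opens to 92 mm and grips with 3 to 60 N. Pads are 19 mm wide; open, the fingers measure 130 mm over their backs; the gripper's body (75 mm by 190 mm) begins 47 mm behind the grasp point.
Start: joints at [1.135, 0.434, 0.025, 1.573, -0.012, 1.134, -0.075], TCP at [0.204, -0.591, 0.292] pointing down, gripper open.
Joint ranges: [-2.62, 2.62], [-0.44, 2.09], [-1.27, 1.32], [0.08, 2.57], [-1.32, 4.46], [0.12, 2], [-2.74, 2.74]. Speed limits (rad/s): [2.22, 2.22, 3.01, 3.01, 3.14, 3.14, 3.14].

INTERFACE

Orientations are given as a rotation vector (axis times angle).
In Python, from cell import arm gives the robot as it stands.
- The arm moves only by the tool send_rows, never from a script. Its argument "motion" is text: rows parted by semicolons, each of 7 numbers parted by spaces: the closure, from 0 (fully open) to 1 (shut), then the shift along the world's x, y, z in m, then the turn, a rotation vector about the world's x, y, z in degrees. A call has 1 to 5 rows; each row shifts and turns the commanded pose from where the row before left it; what a row does not reach is not made up. A row lasts 1/8 s, in which the tool goes at most 62.5 mm and 10.7 degrees, less where a joint would pass 70% of its speed; a pose out of reach is approached as far as the arm can. A call is refused whole if a number of a shift passes 0.0625 or a number of a turn 10.7, either way. A call with a gripper value outside its range is refused whole. The fingers move at their own pace and stop on an object; "force" is the grip in N (left out, the last holds). Time passes only in rows, so rows that do not move let the fingers close. It gives the time, the measured TCP pose, the force, the opening and the grip force at its end, in the units of the state.
- arm.observe(): the state, without advancing time (a new reading comes with each control period).
- arm.get_image(name): name is "scene" or "top"; returns (picture, depth): 480x640x3 uint8, blue, green, red; 480x640 float32, m along the optical axis (not along the pixel's ray), 0 where there is no reading.
- arm.camera_model(name): a dict with "fx", "fy", "cx", "cy" (pixels), "view" (4x4, takes a point from world to camera coordinates). Camera axes: x right, y down, z forward; pixel columns grow to the right and rows downward; lengths in m; the calibration is good to about 2 mm. A picture is of the moment at which its call begins. camera_model takes no time and is no camera call.
- arm.sign_off(): hands the job in; it is judged then, once.
The state is a dict: "clock": time; "joints": joint angles; "dq": joint speeds; "joint_efforts": joint torques, N m; "position": TCP position; "ee_rot": TCP orientation; "force": force on the tool from outside, world axes, zero at the start; "ft_torque": the same for the moment, N m; "width": opening from 0.0 (shut) to 1.0 (fully open); "gripper_force": force on a finger pad.
Only numpy, scipy, OpenCV 4.12 (cv2) and the standard library are available. Lean on these libraries where they do the work, as an engineer would, in place of code of your own. Each camera call takes 0.05 s, during which the arm holds its last target. There are 200 camera calls.

## Working session

There is one attempt and no reset: what is moved stays moved. The work goes in short steps, Python scripts to look and compute and a tool call to move; the robot and the scene stay as the last step left them, time stands still between calls to the robot, and variables do not carry over. Pictures are saved under pics/ and viewed, at most 10 in all, crops included, and the job is handed in when it is done.

Besides the shell and the picture viewer there is one more tool, called after "Emit:" by a JSON object that holds its "fn" and its "kwargs", one argument or row to a line. send_rows: Moves the arm, as the interface text tells. Its arguments: {"type":"object","properties":{"motion":{"type":"string"},"force":{"type":"number"}},"required":["motion"]}

```bash
mkdir -p pics; cat > h.py <<'E'
import numpy as np, cv2
from cell import arm
def snap(n,f):
    im,d=arm.get_image(n); cv2.imwrite(f'pics/{f}.png',im); np.save(f'pics/{f}.npy',d); return im,d
def onz(n,u,v,z):
    m=arm.camera_model(n); V=np.array(m['view']); R=V[:3,:3]; c=-R.T@V[:3,3]
    r=R.T@np.array([(u-m['cx'])/m['fx'],(v-m['cy'])/m['fy'],1]); return c+r*(z-c[2])/r[2]
def byd(n,u,v,d):
    m=arm.camera_model(n); V=np.array(m['view']); R=V[:3,:3]; c=-R.T@V[:3,3]
    return c+d*(R.T@np.array([(u-m['cx'])/m['fx'],(v-m['cy'])/m['fy'],1]))
def proj(n,p):
    m=arm.camera_model(n); V=np.array(m['view']); q=V[:3,:3]@np.array(p)+V[:3,3]
    return m['fx']*q[0]/q[2]+m['cx'],m['fy']*q[1]/q[2]+m['cy']
E
python3 - <<'E'
from h import *
snap('scene','s0');snap('top','t0')
print(arm.observe())
for n in('scene','top'):
    V=np.array(arm.camera_model(n)['view']);print(n,-V[:3,:3].T@V[:3,3],V[:3,:3].round(2),arm.camera_model(n)['fx'])
E
```

```text
{'clock': 0.1, 'joints': array([ 1.13541304,  0.43515793,  0.02499822,  1.57402096, -0.01155259,
        1.13398845, -0.07509753]), 'dq': array([-0.00029805, -0.00092044, -0.00019715, -0.0017421 ,  0.0002132 ,
       -0.00042581,  0.00070489]), 'joint_efforts': array([ 2.65751449e-03, -6.69131613e+01,  9.87901613e-01, -3.15150690e+01,
       -6.05405937e-02,  3.72996647e-02,  1.07893532e-04]), 'position': array([ 0.20398322, -0.5903848 ,  0.29151506]), 'ee_rot': array([-3.09687092e+00, -5.19991795e-01,  6.52986118e-04]), 'force': array([ 0.25252571,  0.46923026, -0.53260106]), 'ft_torque': array([-0.01249536, -0.02464731, -0.03384381]), 'gripper_force': 0.0, 'width': 0.9998767388528095}
scene [ 1.26728625 -0.42339218  0.80017516] [[ 0.46  0.89  0.01]
 [ 0.57 -0.28 -0.77]
 [-0.69  0.36 -0.63]] 486.46748240245006
top [ 3.37307959e-01 -1.02375739e-03  1.31972016e+00] [[-0.   -1.    0.01]
 [-0.99  0.   -0.14]
 [ 0.14 -0.01 -0.99]] 486.3550961858474
```

View pics/s0.png

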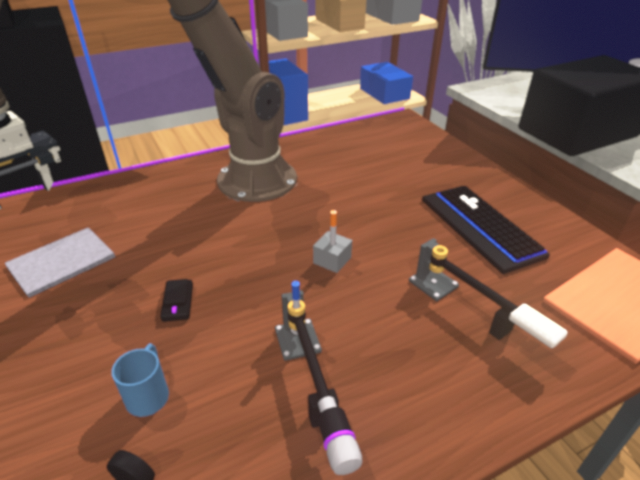

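View pics/t0.png

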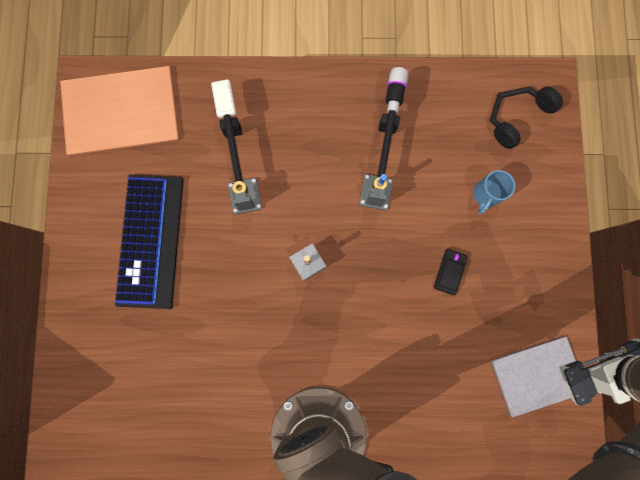

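The mic's bracket carries the blue pin (scene 296,290), so I serve the lamp's: its bushing is near top (239,187) and scene (440,252). The loose pin is near top (307,259) and scene (333,212).

```bash
python3 - <<'E'
from h import *
s=cv2.imread('pics/s0.png');t=cv2.imread('pics/t0.png')
def crop(i,u,v,w=50,h=37):return cv2.resize(i[v-h:v+h,u-w:u+w],(400,296),interpolation=cv2.INTER_CUBIC)
o=np.vstack([np.hstack([crop(t,307,260),crop(t,239,190)]),np.hstack([crop(s,333,235),crop(s,440,260)])])
cv2.imwrite('pics/c0.png',o)
E
```

```text
(no output)
```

View pics/c0.png

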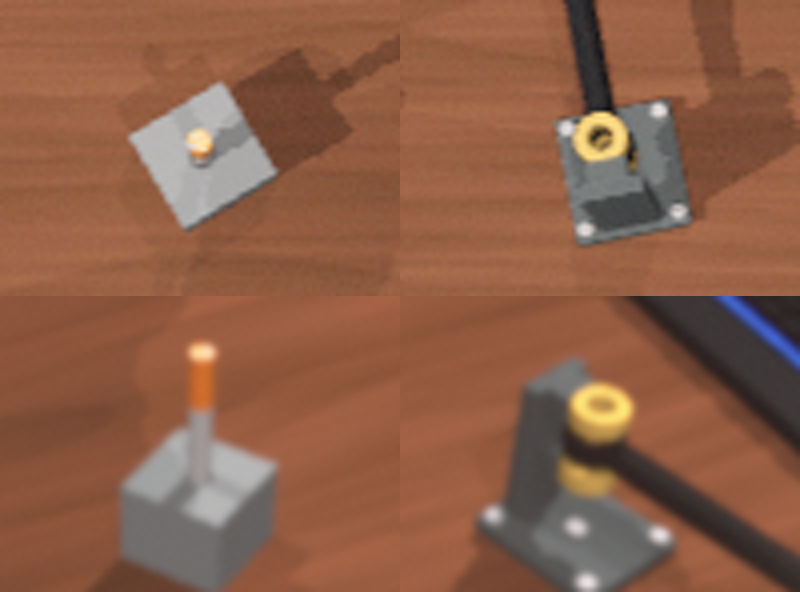

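```bash
python3 - <<'E'
from h import *
f=lambda n,u0,v0,x,y,z:onz(n,u0+(x+.5)/4-.5,v0+(y+.5)/4-.5,z).round(4)
print('pin',f('top',257,223,201,140,.148),f('scene',283,198,203,56,.148))
for p in[(222,83),(277,175),(185,229),(130,137),(203.5,156)]:print('stand',f('top',257,223,*p,.056))
print('bush',f('top',189,153,200,137,.106),f('scene',390,223,202,108,.106))
print('base bolts',[f('top',189,153,*p,.012) for p in[(166,129),(259,110),(278,213),(185,229)]])
m=arm.observe();print(m['position'])
# colour-based centroids
for n,i,z,b,hs in(('top','t0',.106,(215,165,260,210),(18,35)),('scene','s0',.106,(420,235,460,280),(18,35)),('top','t0',.165,(370,170,395,200),(100,125)),('scene','s0',.165,(285,275,305,300),(100,125))):
    im=cv2.imread(f'pics/{i}.png');d=np.load(f'pics/{i}.npy');x0,y0,x1,y1=b
    h=cv2.cvtColor(im,cv2.COLOR_BGR2HSV)[y0:y1,x0:x1];k=(h[...,0]>=hs[0])&(h[...,0]<=hs[1])&(h[...,1]>120)&(h[...,2]>100)
    v,u=np.nonzero(k);P=np.array([byd(n,a+x0,c+y0,d[c+y0,a+x0]) for a,c in zip(u,v)])
    q=P[abs(P[:,2]-z)<.006];print(n,z,len(P),len(q),P[:,2].max(),q.mean(0) if len(q) else 0,q.min(0),q.max(0))
E
```

```text
pin [0.4497 0.0281 0.148 ] [0.4484 0.0283 0.148 ]
stand [0.4959 0.0167 0.056 ]
stand [ 0.4356 -0.0191  0.056 ]
stand [0.4006 0.0405 0.056 ]
stand [0.4605 0.0766 0.056 ]
stand [0.448  0.0287 0.056 ]
bush [0.635  0.2038 0.106 ] [0.6351 0.2025 0.106 ]
base bolts [array([0.6637, 0.2431, 0.012 ]), array([0.6772, 0.1795, 0.012 ]), array([0.6049, 0.1652, 0.012 ]), array([0.5937, 0.2284, 0.012 ])]
[ 0.20398322 -0.5903848   0.29151506]
top 0.106 99 67 1.3197201551330515 [0.63773521 0.20396824 0.10539075] [0.62183165 0.18973443 0.10000702] [0.65041741 0.21875591 0.11041016]
scene 0.106 250 120 0.1082377854886345 [0.63668908 0.19947063 0.1044697 ] [0.61673778 0.18392447 0.10004391] [0.65289139 0.21722261 0.10823779]
top 0.165 35 21 0.16792018903307326 [ 0.64632545 -0.15725807  0.16416535] [ 0.63971686 -0.16257071  0.16100379] [ 0.65359091 -0.15057779  0.16792019]
scene 0.165 97 37 0.8001751626382988 [ 0.64934414 -0.16106265  0.16406432] [ 0.64232418 -0.16760901  0.15951776] [ 0.65474159 -0.15401844  0.1670161 ]
```

Emit:
{"fn": "send_rows", "kwargs": {
  "motion": "0 0.0205 0.0515 0 0 0 0; 0 0.0205 0.0515 0 0 0 0; 0 0.0205 0.0515 0 0 0 0; 0 0.0205 0.0515 0 0 0 0; 0 0.0205 0.0515 0 0 0 0"
}}

```text
clock: 0.72
position: [0.307, -0.3314, 0.2921]
ee_rot: [-3.098, -0.52, 0.0]
force: [1.4, 0.2, -0.4]
width: 1.002
gripper_force: 0.0
```

Emit:
{"fn": "send_rows", "kwargs": {
  "motion": "0 0.0205 0.0515 0 0 0 0; 0 0.0205 0.0515 0 0 0 0; 0 0.0205 0.0515 0 0 0 0; 0 0.0205 0.0515 0 0 0 0; 0 0.0205 0.0515 0 0 0 0"
}}

```text
clock: 1.35
position: [0.4093, -0.0741, 0.2922]
ee_rot: [3.098, 0.52, 0.0]
force: [1.3, -1.3, -0.2]
width: 1.003
gripper_force: 0.0
```

Emit:
{"fn": "send_rows", "kwargs": {
  "motion": "0 0.0205 0.0515 0 0 0 0; 0 0.0205 0.0515 0 0 0 0; 0 0 0 0 0 0 0; 0 0 0 0 0 0 0"
}}

```text
clock: 1.85
position: [0.4497, 0.0269, 0.2918]
ee_rot: [3.098, 0.521, -0.002]
force: [-0.3, -1.0, -0.6]
width: 1.002
gripper_force: 0.0
```

Emit:
{"fn": "send_rows", "kwargs": {
  "motion": "0 0 0.001 -0.04 0 0 0; 0 0 0 -0.04 0 0 0; 0 0 0 -0.03 0 0 0; 0 0 0 -0.012 0 0 0; 0 0 0 0 0 0 0"
}}

```text
clock: 2.48
position: [0.4499, 0.0274, 0.1701]
ee_rot: [3.098, 0.518, -0.002]
force: [-0.2, 0.3, 0.6]
width: 1.001
gripper_force: 0.0
```

Emit:
{"fn": "send_rows", "kwargs": {
  "motion": "1 0 0 0 0 0 0; 1 0 0 0 0 0 0; 1 0 0 0 0 0 0; 1 0 0 0 0 0 0; 1 0 0 0 0 0 0",
  "force": 25
}}

```text
clock: 3.1
position: [0.4502, 0.0283, 0.1703]
ee_rot: [3.098, 0.52, 0.0]
force: [0.2, 0.3, 0.7]
width: 0.504
gripper_force: 0.0
```

Emit:
{"fn": "send_rows", "kwargs": {
  "motion": "1 0 0 0 0 0 0; 1 0 0 0 0 0 0; 1 0 0 0 0 0 0"
}}

```text
clock: 3.48
position: [0.4502, 0.0283, 0.1702]
ee_rot: [3.098, 0.52, -0.0]
force: [0.7, 0.8, -0.5]
width: 0.182
gripper_force: 0.0
```

Emit:
{"fn": "send_rows", "kwargs": {
  "motion": "1 0 0 0 0 0 0; 1 0 0 0 0 0 0; 1 0 0 0 0 0 0",
  "force": 35
}}

```text
clock: 3.85
position: [0.4501, 0.0283, 0.1702]
ee_rot: [-3.098, -0.52, 0.0]
force: [-0.3, -0.4, -0.5]
width: 0.144
gripper_force: 35.0
```

Emit:
{"fn": "send_rows", "kwargs": {
  "motion": "1 0 0 0.01 0 0 0; 1 0 0 0.02 0 0 0; 1 0 0 0.03 0 0 0; 1 0 0 0.04 0 0 0; 1 0 0 0.03 0 0 0"
}}

```text
clock: 4.47
position: [0.4502, 0.0285, 0.3024]
ee_rot: [3.098, 0.521, 0.002]
force: [-0.1, 0.1, -1.5]
width: 0.15
gripper_force: 35.0
```

Emit:
{"fn": "send_rows", "kwargs": {
  "motion": "1 0.037 0.035 0 0 0 0; 1 0.037 0.035 0 0 0 0; 1 0.037 0.035 0 0 0 0; 1 0.037 0.035 0 0 0 0; 1 0.037 0.035 0 0 0 0"
}}

```text
clock: 5.1
position: [0.6362, 0.2042, 0.3007]
ee_rot: [3.098, 0.52, -0.0]
force: [0.7, -0.3, -1.4]
width: 0.145
gripper_force: 35.0
```

Emit:
{"fn": "send_rows", "kwargs": {
  "motion": "1 0 0 -0.01 0 0 0; 1 0 0 0 0 0 0; 1 0 0 0 0 0 0; 1 0 0 0 0 0 0"
}}

```text
clock: 5.6
position: [0.635, 0.2024, 0.2911]
ee_rot: [3.098, 0.519, 0.001]
force: [-0.6, -0.7, -1.9]
width: 0.148
gripper_force: 35.0
```

```bash
python3 - <<'E'
from h import *
s,_=snap('scene','s1');t,_=snap('top','t1');print(arm.observe()['position'])
def crop(i,u,v,w=40,h=55):return cv2.resize(i[v-h:v+h,u-w:u+w],(400,550),interpolation=cv2.INTER_CUBIC)
cv2.imwrite('pics/c1.png',np.hstack([crop(t,239,190),crop(s,440,235)]))
E
```

```text
[0.63507951 0.2027128  0.29095271]
```

View pics/c1.png

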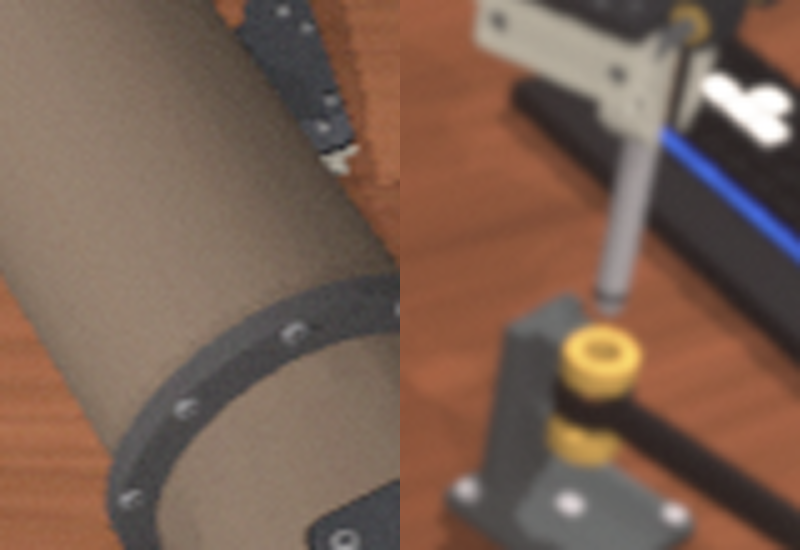

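Top view is blocked by the arm. In the scene, the pin (foot at crop 608,305) seems to lean relative to the bushing axis (602,350 to 585,455), so I'll measure it.

```bash
cat >> h.py <<'E'
def pinline(im,v0,v1,uc,w=9):
    # sub-pixel centreline of a grey (low saturation) pin on a brown desk, rows v0..v1
    hsv=cv2.cvtColor(im,cv2.COLOR_BGR2HSV).astype(float); out=[]
    for v in range(v0,v1):
        c=int(round(uc(v))); k=np.arange(c-w,c+w+1); s=hsv[v,k,1]
        wt=np.clip(150-s,0,None); out.append((v,(wt*k).sum()/max(wt.sum(),1),wt.sum(),int(s.min())))
    return np.array(out)
E
python3 - <<'E'
from h import *
im=cv2.imread('pics/s1.png');d=np.load('pics/s1.npy')
uc=lambda v:400+((648-400)+(608-648)*((v-180)*5-130)/170)/5
for v in range(206,243,3):
    c=int(round(uc(v)));print(v,c,cv2.cvtColor(im,cv2.COLOR_BGR2HSV)[v,c-6:c+7,1],d[v,c-4:c+5].round(3))
for x,y,zs in((.635,.203,(.244,.2,.13,.106)),):
    for z in zs: print(z,np.round(proj('scene',(x,y,z)),1))
E
```

```text
206 450 [ 32  32  31  31  31  30  23  22  82 131 133  80  30] [0.997 0.994 0.991 0.996 1.    1.005 1.386 1.383 1.024]
209 449 [ 24  19  13  15  14  17  20  22  10  61 139 166 172] [1.018 1.017 1.017 1.02  1.004 1.008 1.378 1.377 1.378]
212 448 [27 18 16 14 14 13 13 12 12 16 22 26 33] [1.03  1.023 1.026 1.025 1.026 1.022 1.026 1.369 1.369]
215 447 [55 30 21 16 12 13 13 11 13 16 19 28 25] [1.035 1.031 1.027 1.028 1.024 1.026 1.027 0.    1.355]
218 447 [95 40 18 15 13 11 13 12 15 18 23 25 21] [1.038 1.035 1.036 1.034 1.033 1.036 1.341 1.348 0.   ]
221 446 [131  93  46  21  15  13  13  12  12  18  26  26  26] [1.049 1.045 1.041 1.039 1.038 1.039 1.042 1.338 1.341]
224 445 [145 128  86  38  18  13  13  13  16  22  39  53  49] [1.049 1.046 1.045 1.045 1.041 1.04  1.043 1.339 1.342]
227 445 [138 105  57  23  14  13  13  18  42  83 118 131 121] [1.052 1.052 1.051 1.049 1.044 1.047 1.052 1.342 1.342]
230 444 [142 123  75  33  16  11  13  16  30  66 109 136 140] [1.059 1.058 1.056 1.055 1.055 1.052 1.056 1.333 1.328]
233 443 [144 134  97  48  21  12  13  14  29  68 114 139 144] [1.322 1.062 1.056 1.06  1.06  1.059 1.061 1.321 1.317]
236 443 [142 121  71  28  16  13  14  22  52  97 132 143 147] [1.067 1.066 1.066 1.064 1.064 1.062 1.068 1.318 1.308]
239 442 [114 129 114  74  32  18  15  22  50  97 130 143 147] [1.08  1.075 1.07  1.072 1.071 1.069 1.069 1.298 1.301]
242 441 [ 25  66 108 120 104  76  58  59  77 107 133 142 144] [1.288 1.292 1.079 1.076 1.069 1.075 1.29  1.288 1.291]
0.244 [450.9 198.1]
0.2 [447.3 215.5]
0.13 [442.  241.2]
0.106 [440.3 249.5]
```

Emit:
{"fn": "send_rows", "kwargs": {
  "motion": "1 0.001 0.0008 0 0 0 0; 1 0 0 -0.01 0 0 0; 1 0 0 -0.008 0 0 0; 1 0 0 -0.006 0 0 0; 1 0 0 -0.004 0 0 0"
}}

```text
clock: 6.32
position: [0.636, 0.204, 0.2615]
ee_rot: [3.098, 0.52, -0.001]
force: [-0.4, -0.4, -1.9]
width: 0.148
gripper_force: 35.0
```

Emit:
{"fn": "send_rows", "kwargs": {
  "motion": "1 0 0 -0.003 0 0 0; 1 0 0 0 0 0 0; 1 0 0 0 0 0 0"
}}

```text
clock: 6.7
position: [0.6363, 0.2041, 0.2595]
ee_rot: [-3.098, -0.52, -0.001]
force: [0.3, -0.1, -1.6]
width: 0.146
gripper_force: 35.0
```

```bash
python3 - <<'E'
from h import *
s,_=snap('scene','s2');o=arm.observe();print(o['position'],o['force'])
u,v,w,h=441,235,32,24
cv2.imwrite('pics/c2.png',cv2.resize(s[v-h:v+h,u-w:u+w],None,fx=12,fy=12,interpolation=cv2.INTER_CUBIC))
E
```

```text
[0.63626031 0.20411964 0.25951952] [-0.01809197  0.43260229 -1.36432762]
```

View pics/c2.png

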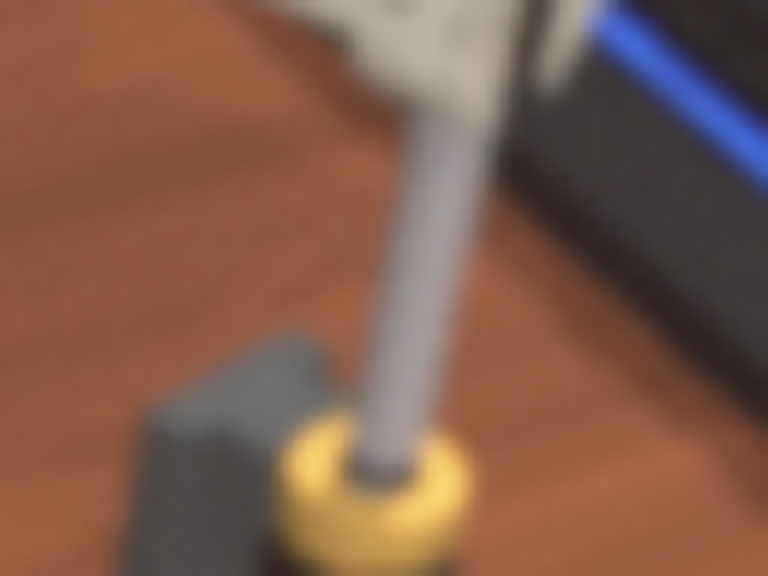

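```bash
python3 - <<'E'
from h import *
im=cv2.imread('pics/s2.png');H=cv2.cvtColor(im,cv2.COLOR_BGR2HSV);S=H[...,1].astype(float)
L=[]
for v in range(228,245):
    c=int(round(442+(241.2-v)*.206)); r=S[v]
    k=c
    while r[k]<80:k+=1
    R=k-1+(80-r[k-1])/(r[k]-r[k-1]);k=c
    while r[k]<80:k-=1
    l=k+(r[k]-80)/(r[k]-r[k+1]);L.append((v,(l+R)/2,R-l))
L=np.array(L);print(L.round(2))
g=L[(L[:,2]<8)&(L[:,0]<243)];p=np.polyfit(g[:,0],g[:,1],1);print(p,np.polyval(p,249.5))
# bushing outline from s0: yellow extents per row
im=cv2.imread('pics/s0.png');S=cv2.cvtColor(im,cv2.COLOR_BGR2HSV);print(S[243:264,428:454,0]);
for v in range(244,262):
    k=np.nonzero((S[v,425:457,0]>16)&(S[v,425:457,0]<35)&(S[v,425:457,1]>120))[0]+425
    if len(k):print(v,k.min(),k.max(),(k.min()+k.max())/2)
for z in(.106,.092):print(proj('scene',(.635,.203,z)))
E
```

```text
[[228.   445.08   7.56]
 [229.   444.84   7.54]
 [230.   444.63   7.51]
 [231.   444.32   7.3 ]
 [232.   444.     7.05]
 [233.   443.76   7.01]
 [234.   443.58   6.9 ]
 [235.   443.4    6.89]
 [236.   443.19   6.86]
 [237.   443.     6.85]
 [238.   442.82   6.9 ]
 [239.   442.63   6.96]
 [240.   442.41   7.05]
 [241.   442.18   7.06]
 [242.   441.9    7.16]
 [243.   434.5   21.59]
 [244.   433.54  23.09]]
[-2.19755612e-01  4.95090690e+02] 440.26166449373443
[[30  0  0 90 90 30 30 12  9 10 10 10 10 10 10 10  9 10  9  9  9  9  9 10
  10 10]
 [ 0  0  0 60 30 30 20 20 15 15 15 15 14 13 12 11 10 10 10  9 10 10 10  9
  10  9]
 [30 60 60  0 30 15 16 17 17 18 18 18 18 17 16 14 13 12 10 10  9  9  9 10
  10 10]
 [ 0 30 30 15 17 17 18 18 20 22 23 23 23 21 20 18 16 15 12 10  9 10 10 10
  10 10]
 [15 10 15 23 17 18 19 22 23 23 23 22 22 22 22 22 21 18 15 12 10 10  9  9
  10 10]
 [12  8 15 18 17 18 22 24 23 21 20 19 19 19 20 22 23 22 18 15 12 10 10 10
   9 10]
 [ 6  0 12 16 18 20 24 24 22 19 19 19 19 19 19 20 23 24 22 17 14 11 10 10
  10 10]
 [ 6 10 11 16 18 20 23 24 22 19 19 19 19 19 19 19 22 24 2
[... 804 characters left out ...]
 11 13 14 13 14 12 10  8  6  9  8  9 10  9
  10 10]
 [15 13 12  9  8  5  6  4  8  5  6  8  7  6  6  6  7  5  4  6  7  8  9 10
  10 10]
 [12 14 16 15 13  8  6  6  5  2  7  6  6  7  5  7  5  3  3  5  3  7  8  9
   9  9]
 [13 16 17 17 16 15 10  9  6  6  6  6  6  4  3  3  5  3  3  6  3  6  6  7
   8  8]]
245 438 441 439.5
246 436 443 439.5
247 434 445 439.5
248 433 446 439.5
249 433 447 440.0
250 432 447 439.5
251 432 447 439.5
252 432 447 439.5
253 432 447 439.5
254 432 446 439.0
255 432 446 439.0
256 433 445 439.0
257 434 445 439.5
258 436 444 440.0
259 440 443 441.5
(np.float64(440.26519882876585), np.float64(249.54300218266954))
(np.float64(439.2826664305195), np.float64(254.30311005177225))
```

Emit:
{"fn": "send_rows", "kwargs": {
  "motion": "1 -0.0003 -0.0005 -0.003 0 0 0; 1 0 0 -0.004 0 0 0; 1 0 0 -0.004 0 0 0; 1 0 0 -0.004 0 0 0; 1 0 0 0 0 0 0"
}}

```text
clock: 7.38
position: [0.6357, 0.2035, 0.2437]
ee_rot: [3.098, 0.52, -0.001]
force: [-0.4, 0.5, -2.5]
width: 0.142
gripper_force: 35.0
```

Emit:
{"fn": "send_rows", "kwargs": {
  "motion": "1 0 0 -0.004 0 0 0; 1 0 0 -0.004 0 0 0; 1 0 0 -0.004 0 0 0; 1 0 0 -0.003 0 0 0; 1 0 0 0 0 0 0"
}}

```text
clock: 8.0
position: [0.6357, 0.2035, 0.2289]
ee_rot: [3.098, 0.52, -0.001]
force: [-0.3, -0.2, -0.3]
width: 0.148
gripper_force: 35.0
```

Emit:
{"fn": "send_rows", "kwargs": {
  "motion": "1 0 0 -0.003 0 0 0; 1 0 0 -0.003 0 0 0; 1 0 0 -0.003 0 0 0; 1 0 0 0 0 0 0"
}}

```text
clock: 8.5
position: [0.6357, 0.2035, 0.2199]
ee_rot: [3.098, 0.52, -0.001]
force: [0.5, -0.2, -2.6]
width: 0.148
gripper_force: 35.0
```

Emit:
{"fn": "send_rows", "kwargs": {
  "motion": "1 0 0 -0.004 0 0 0; 1 0 0 -0.004 0 0 0; 1 0 0 -0.004 0 0 0; 1 0 0 -0.003 0 0 0; 1 0 0 0 0 0 0"
}}

```text
clock: 9.12
position: [0.6357, 0.2035, 0.2049]
ee_rot: [3.098, 0.52, -0.001]
force: [-0.7, 0.5, -1.2]
width: 0.148
gripper_force: 35.0
```

Emit:
{"fn": "send_rows", "kwargs": {
  "motion": "1 0 0 -0.005 0 0 0; 1 0 0 -0.005 0 0 0; 1 0 0 -0.004 0 0 0; 1 0 0 -0.004 0 0 0; 1 0 0 0 0 0 0"
}}

```text
clock: 9.75
position: [0.6357, 0.2035, 0.1868]
ee_rot: [3.098, 0.52, -0.001]
force: [-0.3, 1.0, -2.0]
width: 0.144
gripper_force: 35.0
```

```bash
python3 - <<'E'
from h import *
s,_=snap('scene','s3');o=arm.observe();print(o['position'],o['force'],o['gripper_force'],o['clock'],np.abs(o['dq']).max())
u,v,w,h=441,250,50,37
cv2.imwrite('pics/c3.png',cv2.resize(s[v-h:v+h,u-w:u+w],None,fx=8,fy=8,interpolation=cv2.INTER_CUBIC))
E
```

```text
[0.63581532 0.20351884 0.18708997] [ 0.15945641 -0.23017898 -1.168909  ] 34.99794781208038 9.8 0.004264515506026367
```

View pics/c3.png

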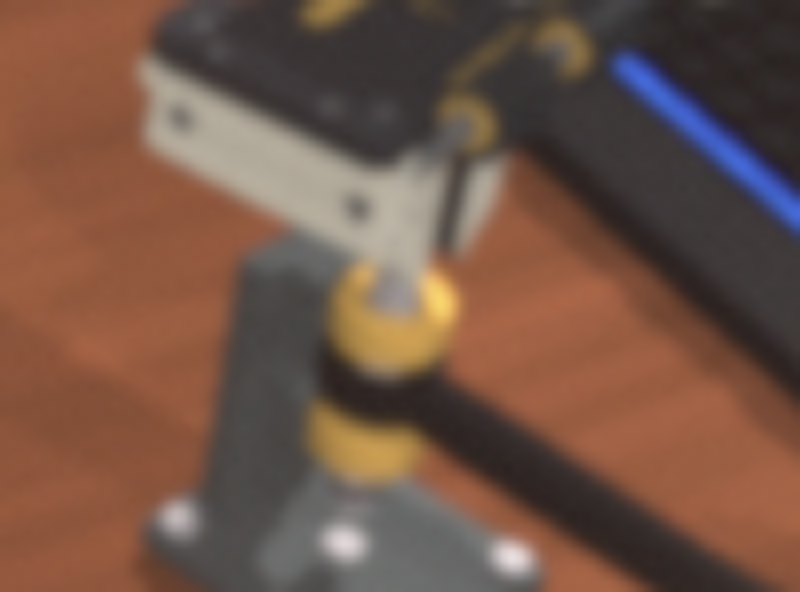

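The picture shows the pin going into the upper bushing at crop (393,290), with its foot showing below the lower bushing at about (355,505). There are no contact forces and it is gripped at 35 N.

```bash
python3 -c "
from cell import arm
print(arm.sign_off())"
```

```text
the job is handed in; nothing more can be done
None
```

I handed the job in with the pin upright through both bushings of the lamp bracket and still gripped at 35 N, its foot about 25 mm above the desk by my reckoning; sign-off gave no verdict.

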